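Tug-test the clipped indexing pins of a fixture block

TASK

One of the three indexing pins in the grey fixture block has lost its retaining clip, and it cannot be seen which. Tug-test them by their coloured heads, red first, then yellow, then blue: pull each straight up with a steady 12 N or so for about a second (at least 8 N, never more than 20 N on a pin). Let a pin that holds back down fully home and leave it there; put the one that slips out into the red bin just behind the block, and leave everything else alone.

Things in the scene. Friction and masses are not known exactly. Their poses are not given: they have to be found in the camera images.
- fixture_block: Grey block bolted to the bench, 60 (x) by 170 (y) by 50 mm tall, a low bolted ear (30 mm) at each y end. Origin: centre of its underside, z up. Three 23 mm bores from its top down, in a row at y = +55, 0, -55 mm. Hidden deep in two of them a sprung clip holds the pin by its foot; in the third, any of the three, the clip is missing.
- block_top (a point): Centre of the block's top face, 50 mm above the bench; axes as the block's. How the pins feel: a pin held by its clip rises freely 1.5 to 5.5 mm (play differs from pin to pin), then is held by its springy clip, 5 to 6 N per mm. A pin without clip resists with no more than its weight and friction (under 4 N) and is clear of its bore when raised 46 mm.
- pin_red_head (a point): Loose 90 g indexing pin with a red head, upright in one of the three bores (which one varies). Point: middle of its grip, on its axis (z along the pin, up), 24 mm above the block's top when home. Red stem 16 mm across, 4 to 40 mm above the block's top; steel collar under it 28 mm across, 4 mm thick, flat on the block's top when home; 46 mm of shank in the bore.
- pin_yellow_head (a point): Loose 90 g indexing pin with a yellow head, upright in one of the three bores (which one varies). Point: middle of its grip, on its axis (z along the pin, up), 24 mm above the block's top when home. Yellow stem 16 mm across, 4 to 40 mm above the block's top; steel collar under it 28 mm across, 4 mm thick, flat on the block's top when home; 46 mm of shank in the bore.
- pin_blue_head (a point): Loose 90 g indexing pin with a blue head, upright in one of the three bores (which one varies). Point: middle of its grip, on its axis (z along the pin, up), 24 mm above the block's top when home. Blue stem 16 mm across, 4 to 40 mm above the block's top; steel collar under it 28 mm across, 4 mm thick, flat on the block's top when home; 46 mm of shank in the bore.
- reject_bin: Red open-topped parts bin, fixed, alone mid-bench just behind the block (not the red bin at the back of the bench), 142 mm (its x) by 179 mm (its y). Origin: centre of its underside; z up. Back wall at +x 68 mm high, side walls up to 68 mm, low front wall at -x 34 mm high; the inner floor is 3 mm up and reaches from x = -53 to 60 mm and y = -76 to 76 mm.
- spacer_0: Loose brass spacer ring, 29 mm across, 21 mm high, standing on the blue mat left of the work; a bystander. Origin: centre of its underside.
- bush_0: Loose turned aluminium bush, 34 mm across, 26 mm high, standing on the wooden board right of the work; a bystander. Origin: centre of its underside.
- clip_0 (a joint): How far one of the two hidden clips gives upward under its pin's pull, in m; 0 unloaded, about 6 N per mm (8 N: 0.0013, 12 N: 0.002, 20 N: 0.0033). Nothing tells which bore it sits in. The reading's noise of about 1.5 mm is some 9 N, so judge the pull by the force felt at the tool.
- clip_1 (a joint): How far the other of the two hidden clips gives upward under its pin's pull, in m; 0 unloaded, about 6 N per mm (8 N: 0.0013, 12 N: 0.002, 20 N: 0.0033). Nothing tells which bore it sits in. The reading's noise of about 1.5 mm is some 9 N, so judge the pull by the force felt at the tool.
Things that resemble listed ones, but are neither listed nor needed, are in the scene too. What is shaped like the part that bears pin_yellow_head but black or green is not meant. Leave any green or turquoise look-alike of the part that bears pin_blue_head alone.

How it is judged (in metres and radians):
On the way, in this order (a step that is already met when the one before it is completed fails the run):
1. the red pin is tugged upward: either it stands raised against its clip with 8 N or more at the fingers (clip given by over 1.1 mm), or it slips out of its bore by more than 36 mm (((value of joint any of clip_0, clip_1 above 0.0011 m and z of pin_red_head in the frame of fixture_block above 0.0765 m) or z of pin_red_head in the frame of fixture_block above 0.11 m)), for 0.4 s.
2. the yellow pin is tugged upward: either it stands raised against its clip with 8 N or more at the fingers (clip given by over 1.1 mm), or it slips out of its bore by more than 36 mm (((value of joint any of clip_0, clip_1 above 0.0011 m and z of pin_yellow_head in the frame of fixture_block above 0.0765 m) or z of pin_yellow_head in the frame of fixture_block above 0.11 m)), for 0.4 s.
3. the blue pin is tugged upward: either it stands raised against its clip with 8 N or more at the fingers (clip given by over 1.1 mm), or it slips out of its bore by more than 36 mm (((value of joint any of clip_0, clip_1 above 0.0011 m and z of pin_blue_head in the frame of fixture_block above 0.0765 m) or z of pin_blue_head in the frame of fixture_block above 0.11 m)), for 0.4 s.
At the end, for the whole second after the job is handed in: The pin without a clip lies in the red bin behind the block (its grip point inside the walls and less than 90 mm above the bin's underside); the two others stand upright in the block with their collars down on its top (within 2.5 mm); all pins are at rest ((((x of pin_red_head in the frame of reject_bin between -0.06 and 0.066 m and y of pin_red_head in the frame of reject_bin between -0.08 and 0.08 m and z of pin_red_head in the frame of reject_bin between 0 and 0.09 m) and (z of pin_yellow_head in the frame of fixture_block below 0.0765 m and horizontal distance between pin_yellow_head and fixture_block below 0.062 m and angle between pin_yellow's own z axis and vertical below 0.12 rad) and (z of pin_blue_head in the frame of fixture_block below 0.0765 m and horizontal distance between pin_blue_head and fixture_block below 0.062 m and angle between pin_blue's own z axis and vertical below 0.12 rad)) or ((x of pin_yellow_head in the frame of reject_bin between -0.06 and 0.066 m and y of pin_yellow_head in the frame of reject_bin between -0.08 and 0.08 m and z of pin_yellow_head in the frame of reject_bin between 0 and 0.09 m) and (z of pin_red_head in the frame of fixture_block below 0.0765 m and horizontal distance between pin_red_head and fixture_block below 0.062 m and angle between pin_red's own z axis and vertical below 0.12 rad) and (z of pin_blue_head in the frame of fixture_block below 0.0765 m and horizontal distance between pin_blue_head and fixture_block below 0.062 m and angle between pin_blue's own z axis and vertical below 0.12 rad)) or ((x of pin_blue_head in the frame of reject_bin between -0.06 and 0.066 m and y of pin_blue_head in the frame of reject_bin between -0.08 and 0.08 m and z of pin_blue_head in the frame of reject_bin between 0 and 0.09 m) and (z of pin_red_head in the frame of fixture_block below 0.0765 m and horizontal distance between pin_red_head and fixture_block below 0.062 m and angle between pin_red's own z axis and vertical below 0.12 rad) and (z of pin_yellow_head in the frame of fixture_block below 0.0765 m and horizontal distance between pin_yellow_head and fixture_block below 0.062 m and angle between pin_yellow's own z axis and vertical below 0.12 rad))) and linear speed of each of pin_red, pin_yellow, pin_blue below 0.03 m/s); the robot touches nothing.
It fails at once if a pin is pulled with more than 20 N against its clip (the clip gives by more than 3.5 mm) (value of joint any of clip_0, clip_1 above 0.0035 m).
It fails at once if a bystander (spacer, bush) is moved by more than 20 mm (distance of any of spacer_0, bush_0 from where it was at the start of the episode above 0.02 m).
It also fails if it takes over 64 s, if anything falls off the work surface, if the arm or the gripper's body presses on something with over 40 N, if the wrist force passes 120 N, or if a joint passes its speed limit or range.

ROBOT

A 6-joint arm with a two-finger parallel gripper is mounted at the origin on a cart in front of the work surface, level with it; the furniture and walls round the work are solid. World frame = base frame: x ahead of the robot, y to its left, z up, the work surface at z = 0. Lengths are in mm, angles in rad, forces in N, time in s.
With the tool pointing down it reaches from about 350 to 775 mm from the base axis. Payload 5.5 kg.
Tool frame: the origin (TCP) lies midway between the tips of the shut fingers; the grasp point (between the pads) lies 19 mm behind it; z points along the fingers, y is the line along which they close (so a half turn about z gives the same grasp; the last joint's range is limited). The gripper opens to 85 mm and grips with 20 to 120 N. Pads are 22 mm wide; open, the fingers measure 114 mm over their backs; the gripper's body (76 mm by 85 mm) begins 54 mm behind the grasp point. The pads swing forward as they close: fully open they stand 13 mm farther back than shut.
Start: joints at [-1.347, 0.313, 0.046, 1.304, 0, 1.431], TCP at [204.599, -537.411, 231.323] pointing down, gripper open.
Joint ranges: [-2.76, 2.76], [-0.86, 1.69], [-1.03, 1.26], [-2.2, 2.34], [-1.47, 1.5], [-3.14, 3.14]. Speed limits (rad/s): [2.57, 2.57, 3.14, 3.14, 3.14, 3.14].

INTERFACE

Orientations are given as a unit quaternion [x, y, z, w].
In Python, from rig import status, grab_frame, workorder, boxes_of, landmark_of gives the robot as it stands. The module is installed in compiled form; this text tells all that it offers.
- The arm moves only by the tool servo_tool, never from a script. Its argument "commands" is one flat list of numbers, 7 for each row, row after row: the shift along the tool's x, y, z in m, then the turn, a rotation vector about the tool's x, y, z in rad, then the finger opening in m, from 0 to 0.0854. A call has exactly 8 rows; each row is the pose to reach, as a shift and turn from the pose commanded when the call began, along the tool's axes at that moment; what a row does not reach only later rows make up. A row lasts 1/10 s, in which the tool goes at most 50 mm and 8.59 degrees, less where a joint would pass 70% of its speed; a pose out of reach is approached as far as the arm can. A call with a gripper value outside its range is refused whole. The fingers move at their own pace and stop on an object; "newtons" is the grip in N (left out, the last holds). Time passes only in rows, so rows that repeat a pose let the fingers close, or fill a call up. It gives the time, the measured TCP pose, the force, the opening and the grip force at its end, in the units of the state.
- status.get_obs(): the state, without advancing time (a new reading comes with each control period).
- grab_frame(name): name is "scene" or "top" or "wrist"; returns a dict with "img" (420x560x3 uint8, red, green, blue), "intrinsics" (3x3 intrinsics, pixels), "extrinsics" (4x4, takes a point from camera to world coordinates). Camera axes: x right, y down, z forward; pixel columns grow to the right and rows downward; lengths in mm; the calibration is good to about 2 mm. A picture is of the moment at which its call begins. There is no depth.
- workorder.close_job(): hands the job in; it is judged then, once.
Trained networks look in the newest picture that a camera, given by its name, has taken for a name from the list of things; names that differ only in an ending like _2 or _b are one class to them, and where a whole thing is asked for, a point or a joint stands for the part that bears it (a point fixed in the world has none). Each returns a list of dicts, best first, with "conf" (0 to 1); they miss things now and then, are a little off and sometimes report something else, mostly with a low value. They report only what shows in the picture. A call takes as long as a camera call. They do not tell look-alikes from the thing itself.
- boxes_of(target, camera): "xy" ([column, row] in pixels, amid what is visible of it).
- landmark_of(target, camera): "xy" ([column, row] in pixels: a listed point, or the origin of a listed thing).
The state is a dict: "time": time; "joints": joint angles; "joint_velocities": joint speeds; "effort": joint torques, N m; "tcp_pos": TCP position; "tool_rot": TCP orientation; "ft_force": force on the tool from outside, world axes, zero at the start; "moment": the same for the moment, N m; "gripper_width": finger opening in mm; "grasp_force": force on a finger pad.
Only numpy, scipy, OpenCV 4.12 (cv2) and the standard library are available. Lean on these libraries where they do the work, as an engineer would, in place of code of your own. Each camera call takes 0.05 s, during which the arm holds its last target. There are 200 camera calls.

## Working session

There is one attempt and no reset: what is moved stays moved. The work goes in short steps, Python scripts to look and compute and a tool call to move; the robot and the scene stay as the last step left them, time stands still between calls to the robot, and variables do not carry over. Pictures are saved under pics/ and viewed, at most 10 in all, crops included, and the job is handed in when it is done.

Besides the shell and the picture viewer there is one more tool, called by a JSON object that holds its "op" and its "data". servo_tool: Moves the arm, as the interface text tells. Its arguments: {"type":"object","properties":{"commands":{"type":"array","items":{"type":"number"}},"newtons":{"type":"number"}},"required":["commands"]}

```bash
mkdir -p pics; cat > h.py <<'E'
import numpy as np, cv2
from rig import status, grab_frame, workorder, boxes_of, landmark_of
def ray(f,uv):
    K=np.array(f["intrinsics"]);T=np.array(f["extrinsics"])
    d=T[:3,:3]@np.linalg.solve(K,[uv[0],uv[1],1.0]);return T[:3,3],d
def at_z(f,uv,z):
    o,d=ray(f,uv);return o+d*(z-o[2])/d[2]
def save(f,n): cv2.imwrite(f"pics/{n}.png",f["img"][:,:,::-1])
E
python3 - <<'E'
from h import *
s=status.get_obs()
print({k:np.round(s[k],3) for k in s})
ims=[]
for c in("scene","top"):
    f=grab_frame(c);save(f,c)
    print(c,np.round(np.array(f["extrinsics"])[:3,3]))
    for t,z in(("pin_red_head",74),("pin_yellow_head",74),("pin_blue_head",74),("block_top",50),("fixture_block",0),("reject_bin",0)):
        print(t,[(round(d["conf"],2),np.round(d["xy"]),np.round(at_z(f,d["xy"],z))[:2]) for d in landmark_of(t,c)[:3]])
E
```

```text
{'time': np.float64(0.0), 'joints': array([-1.347,  0.314,  0.045,  1.304, -0.   ,  1.431]), 'joint_velocities': array([ 0.001,  0.   ,  0.001, -0.001, -0.002, -0.001]), 'effort': array([ 2.0000e-03, -4.8063e+01,  2.9853e+01,  1.9000e-02,  0.0000e+00,
       -0.0000e+00]), 'tcp_pos': array([ 204.462, -536.892,  230.4  ]), 'tool_rot': array([ 0.984,  0.181, -0.   , -0.001]), 'ft_force': array([-0.319,  0.441,  0.21 ]), 'moment': array([0.014, 0.029, 0.038]), 'grasp_force': np.float64(0.0), 'gripper_width': np.float64(85.183)}
scene [ 277. -530.  698.]
pin_red_head []
pin_yellow_head [(0.82, array([342., 276.]), array([ 581., -172.])), (0.68, array([279., 265.]), array([478., -98.])), (0.52, array([243., 279.]), array([ 400., -101.]))]
pin_blue_head [(0.64, array([227., 242.]), array([403.,   2.])), (0.64, array([225., 216.]), array([422.,  76.])), (0.56, array([264., 225.]), array([493.,  16.]))]
block_top [(0.94, array([275., 249.]), array([497., -38.]))]
fixture_block [(0.8, array([270., 264.]), array([486., -36.]))]
reject_bin [(0.7, array([263., 225.]), array([516.,  83.]))]
top [ 376.    9. 1012.]
pin_red_head [(0.56, array([302., 237.]), array([490., -43.]))]
pin_yellow_head [(0.46, array([327., 240.]), array([ 482., -104.])), (0.46, array([353., 199.]), array([ 580., -169.])), (0.41, array([329., 277.]), array([ 396., -105.]))]
pin_blue_head [(0.58, array([246., 264.]), array([428.,  87.])), (0.51, array([280., 236.]), array([493.,   7.])), (0.44, array([282., 274.]), array([404.,   4.]))]
block_top [(0.78, array([299., 236.]), array([495., -38.]))]
fixture_block [(0.98, array([305., 244.]), array([482., -55.]))]
reject_bin []
```

```bash
python3 - <<'E'
import cv2
a=cv2.imread("pics/scene.png");b=cv2.imread("pics/top.png")
cv2.imwrite("pics/sc2.png",cv2.resize(a[130:350,130:430],None,fx=2.6,fy=2.6,interpolation=cv2.INTER_CUBIC))
cv2.imwrite("pics/tc2.png",cv2.resize(b[120:340,180:420],None,fx=2.7,fy=2.7,interpolation=cv2.INTER_CUBIC))
E
```

```text
(no output)
```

View pics/top.png

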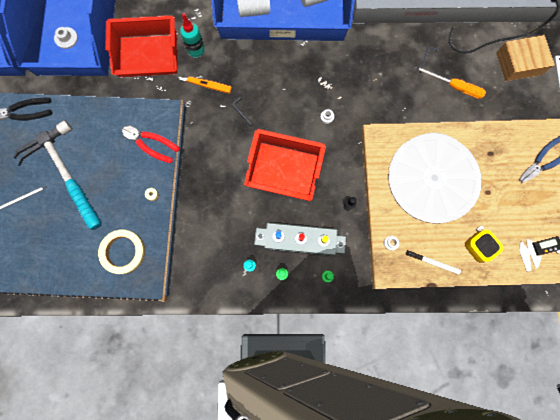

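View pics/sc2.png

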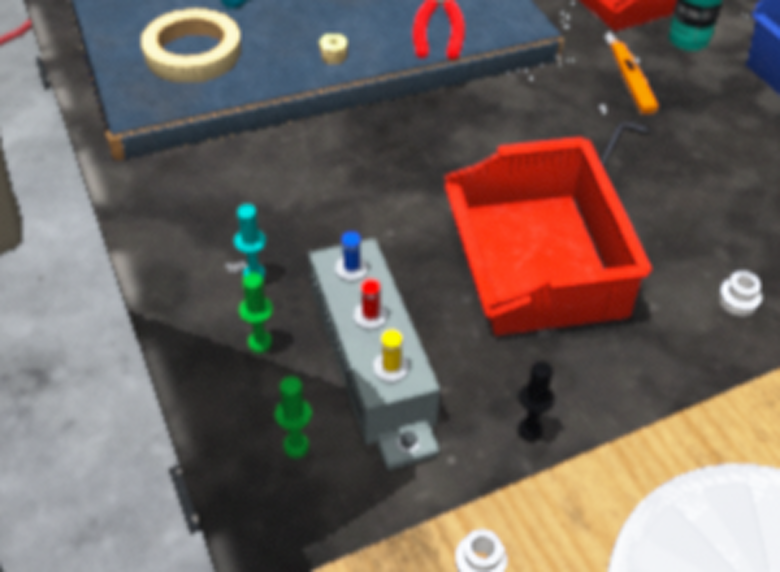

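View pics/tc2.png

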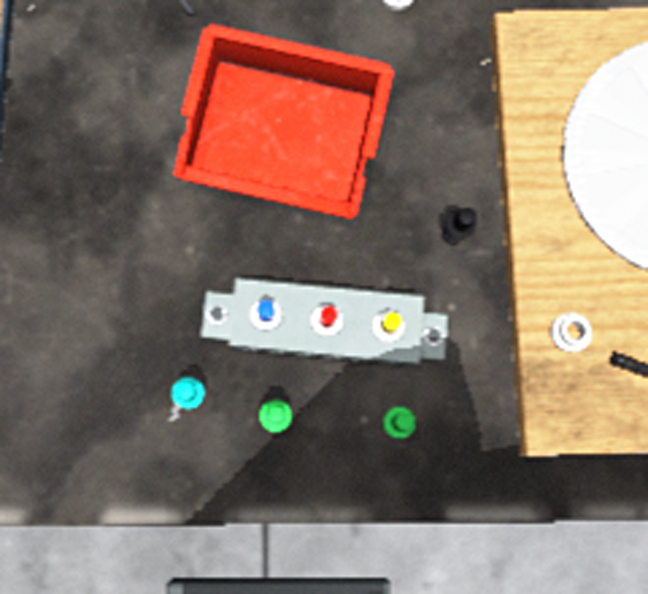

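The block carries blue, red and yellow pins at top-view px (279,236), (301,237) and (325,239). The look-alikes to avoid are turquoise (249,265), green (281,273), green (328,276) and black (350,202). The bin I want is at (286,165), not the one at (142,45).

```bash
cat >> h.py <<'E'
H={"red":[(0,6),(174,180)],"yellow":[(24,34)],"blue":[(108,125)]}
def blob(f,c,near,r=14):
    hsv=cv2.cvtColor(f["img"],cv2.COLOR_RGB2HSV)
    m=sum((cv2.inRange(hsv,(a,120,70),(b,255,255)) for a,b in H[c]))
    w=np.zeros_like(m);cv2.circle(w,tuple(int(round(v)) for v in near),r,255,-1);m&=w
    n,l,s,ce=cv2.connectedComponentsWithStats(m)
    i=1+np.argmax(s[1:,4]);return ce[i],s[i]
def tri(rays):
    A=0;b=0
    for o,d in rays:
        d=d/np.linalg.norm(d);P=np.eye(3)-np.outer(d,d);A=A+P;b=b+P@o
    return np.linalg.solve(A,b)
E
python3 - <<'E'
from h import *
ft=grab_frame("top");fs=grab_frame("scene")
top={"blue":(279,236),"red":(301,237),"yellow":(325,239)}
sc={"blue":(265,226),"red":(272,245),"yellow":(281,265)}
P={}
for c in top:
    a,sa=blob(ft,c,top[c],9);b,sb=blob(fs,c,sc[c],11)
    P[c]=tri([ray(ft,a),ray(fs,b)])
    print(c,a,sa[4],b,sb[4],np.round(P[c],1),"top@84",np.round(at_z(ft,a,84),1))
v=P["blue"]-P["yellow"];print(v,np.linalg.norm(v[:2]),"yaw",np.arctan2(-v[0],v[1]))
hsv=cv2.cvtColor(ft["img"],cv2.COLOR_RGB2HSV);m=cv2.inRange(hsv,(0,120,60),(8,255,255))|cv2.inRange(hsv,(172,120,60),(180,255,255))
m[:120]=0;m[210:]=0;m[:,:230]=0;m[:,340:]=0
r=cv2.minAreaRect(cv2.findNonZero(m));print(r);print([np.round(at_z(ft,p,50)[:2]) for p in cv2.boxPoints(r)],at_z(ft,r[0],50))
E
```

```text
blue [278.5  231.25] 4 [264.59756098 225.56097561] 82 [498.7  12.7  75.2] top@84 [502.6  11.4  84. ]
red [301.18181818 236.60606061] 33 [272.22988506 244.02298851] 87 [489.5 -41.7  74.1] top@84 [489.6 -41.5  84. ]
yellow [324.57575758 239.03030303] 33 [280.28865979 263.88659794] 97 [483.4 -96.7  74.7] top@84 [483.5 -95.9  84. ]
[ 15.2508029  109.35271262   0.56754745] 110.41106260826632 yaw -0.13857053112459297
((283.7247009277344, 164.35952758789062), (73.97877502441406, 59.7376823425293), 12.994616508483887)
[array([623., 104.]), array([776.,  71.]), array([ 730., -111.]), array([580., -74.])] [676.01956715  -2.7641336   50.        ]
```

{"op": "servo_tool", "data": {"commands": [0.443,-0.363,0.05,0,0,-1.106,0.045,0.443,-0.363,0.05,0,0,-1.106,0.045,0.443,-0.363,0.05,0,0,-1.106,0.045,0.443,-0.363,0.05,0,0,-1.106,0.045,0.443,-0.363,0.05,0,0,-1.106,0.045,0.443,-0.363,0.05,0,0,-1.106,0.045,0.443,-0.363,0.05,0,0,-1.106,0.045,0.443,-0.363,0.05,0,0,-1.106,0.045], "newtons": 50}}

```text
time: 1.6
tcp_pos: [403.5, -190.0, 196.7]
tool_rot: [0.741, 0.672, 0.0, 0.001]
ft_force: [0.3, -0.5, 0.7]
gripper_width: 44.8
grasp_force: 0.0
```

{"op": "servo_tool", "data": {"commands": [0.156,0.071,0.03,0,0,0,0.045,0.156,0.071,0.03,0,0,0,0.045,0.156,0.071,0.03,0,0,0,0.045,0.156,0.071,0.03,0,0,0,0.045,0.156,0.071,0.03,0,0,0,0.045,0.156,0.071,0.03,0,0,0,0.045,0.156,0.071,0.03,0,0,0,0.045,0.156,0.071,0.03,0,0,0,0.045]}}

```text
time: 2.4
tcp_pos: [488.9, -44.8, 166.8]
tool_rot: [0.743, 0.67, 0.0, 0.0]
ft_force: [0.0, 0.1, 0.3]
gripper_width: 44.7
grasp_force: 0.0
```

```bash
python3 - <<'E'
from h import *
f=grab_frame("wrist");save(f,"w1");s=status.get_obs();print(np.round(s["tcp_pos"],1),np.round(s["tool_rot"],4),s["ft_force"])
for t,z in(("pin_red_head",74),("pin_yellow_head",74),("pin_blue_head",74),("block_top",50)):
    print(t,[(round(d["conf"],2),np.round(d["xy"]),np.round(at_z(f,d["xy"],z),1)[:2]) for d in landmark_of(t,"wrist")[:3]])
E
```

```text
[488.9 -44.8 166.8] [7.426e-01 6.698e-01 1.000e-04 3.000e-04] [-0.21833442 -1.19006937 -0.09612729]
pin_red_head [(0.96, array([272., 210.]), array([487.5, -39.7]))]
pin_yellow_head [(0.66, array([274., 283.]), array([482.5, -95.2])), (0.62, array([163., 301.]), array([ 398.4, -101.8]))]
pin_blue_head [(0.84, array([275., 132.]), array([494.9,  12.7])), (0.77, array([150.,  31.]), array([425.2,  81. ])), (0.61, array([141., 156.]), array([403.8,   6.5]))]
block_top [(0.81, array([273., 205.]), array([487.5, -42. ]))]
```

View pics/w1.png

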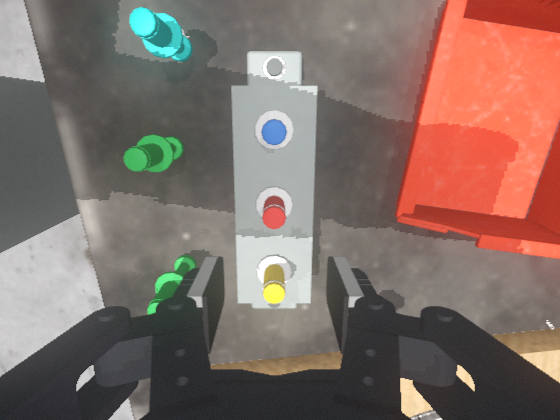

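The wrist view shows the block lined up with the fingers: blue (274,131), red (273,212), yellow (273,290). The look-alikes are off to the left. Going down on red.

{"op": "servo_tool", "data": {"commands": [0.004,-0.001,0.04,0,0,0,0.045,0.004,-0.001,0.07,0,0,0,0.045,0.004,-0.001,0.09,0,0,0,0.045,0.004,-0.001,0.108,0,0,0,0.045,0.004,-0.001,0.108,0,0,0,0.045,0.004,-0.001,0.108,0,0,0,0.035,0.004,-0.001,0.108,0,0,0,0.028,0.004,-0.001,0.108,0,0,0,0.024], "newtons": 60}}

```text
time: 3.45
tcp_pos: [489.5, -39.9, 59.7]
tool_rot: [0.742, 0.67, 0.001, 0.001]
ft_force: [-0.3, -0.1, -0.1]
gripper_width: 24.0
grasp_force: 0.0
```

```bash
python3 - <<'E'
from h import *
f=grab_frame("wrist");save(f,"w2");s=status.get_obs();print(np.round(s["tcp_pos"],1),s["ft_force"],s["gripper_width"])
E
```

```text
[489.4 -39.8  59.6] [-0.23992495 -0.47669027  0.42951032] 24.261767655003794
```

View pics/w2.png

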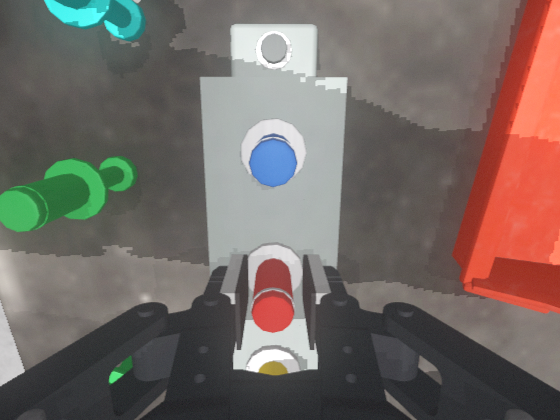

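The red stem (273,290) sits centred between the pads (x 240 to 310). Closing.

{"op": "servo_tool", "data": {"commands": [0,0,0,0,0,0,0.02,0,0,0,0,0,0,0.016,0,0,0,0,0,0,0.012,0,0,0,0,0,0,0.01,0,0,0,0,0,0,0.01,0,0,-0.0005,0,0,0,0.01,0,0,-0.001,0,0,0,0.01,0,0,-0.001,0,0,0,0.01], "newtons": 60}}

```text
time: 4.3
tcp_pos: [488.3, -39.5, 59.2]
tool_rot: [0.742, 0.67, -0.0, -0.0]
ft_force: [-0.8, 0.0, -0.7]
gripper_width: 14.3
grasp_force: 58.4
```

{"op": "servo_tool", "data": {"commands": [0,0,-0.0003,0,0,0,0.01,0,0,-0.0006,0,0,0,0.01,0,0,-0.0009,0,0,0,0.01,0,0,-0.0012,0,0,0,0.01,0,0,-0.0015,0,0,0,0.01,0,0,-0.002,0,0,0,0.01,0,0,-0.002,0,0,0,0.01,0,0,-0.002,0,0,0,0.01]}}

```text
time: 5.1
tcp_pos: [488.5, -39.6, 61.3]
tool_rot: [0.742, 0.671, -0.0, -0.0]
ft_force: [1.0, -1.1, -3.1]
gripper_width: 14.1
grasp_force: 58.4
```

```bash
cat > o.py <<'E'
from h import *
import sys
F=[];Z=[];X=[]
for i in range(int(sys.argv[1]) if len(sys.argv)>1 else 2):
    s=status.get_obs();F.append(s["ft_force"][2]);Z.append(s["tcp_pos"][2]);W=s["gripper_width"]
print("fz",np.round(F,1),"z",np.round(Z,1),"xy",np.round(s["tcp_pos"][:2],1),"w",round(float(W),1),s["time"])
E
python3 o.py
```

```text
fz [-3.1 -3.1] z [61.3 61.3] xy [488.5 -39.6] w 14.1 5.1
```

{"op": "servo_tool", "data": {"commands": [0,0,-0.0002,0,0,0,0.01,0,0,-0.0004,0,0,0,0.01,0,0,-0.0006,0,0,0,0.01,0,0,-0.0008,0,0,0,0.01,0,0,-0.001,0,0,0,0.01,0,0,-0.001,0,0,0,0.01,0,0,-0.001,0,0,0,0.01,0,0,-0.001,0,0,0,0.01]}}

```text
time: 5.9
tcp_pos: [488.4, -39.6, 62.3]
tool_rot: [0.742, 0.671, -0.0, -0.0]
ft_force: [1.9, -0.6, -9.9]
gripper_width: 14.3
grasp_force: 58.5
```

{"op": "servo_tool", "data": {"commands": [0,0,-0.0003,0,0,0,0.01,0,0,-0.0006,0,0,0,0.01,0,0,-0.0006,0,0,0,0.01,0,0,-0.0006,0,0,0,0.01,0,0,-0.0006,0,0,0,0.01,0,0,-0.0006,0,0,0,0.01,0,0,-0.0006,0,0,0,0.01,0,0,-0.0006,0,0,0,0.01]}}

```text
time: 6.7
tcp_pos: [488.4, -39.6, 63.0]
tool_rot: [0.742, 0.671, -0.0, -0.0]
ft_force: [3.8, -0.2, -13.9]
gripper_width: 14.4
grasp_force: 58.5
```

{"op": "servo_tool", "data": {"commands": [0,0,0,0,0,0,0.01,0,0,0,0,0,0,0.01,0,0,0,0,0,0,0.01,0,0,0.001,0,0,0,0.01,0,0,0.002,0,0,0,0.01,0,0,0.003,0,0,0,0.01,0,0,0.004,0,0,0,0.01,0,0,0.0045,0,0,0,0.01]}}

```text
time: 7.5
tcp_pos: [489.4, -39.8, 59.4]
tool_rot: [0.742, 0.671, 0.001, 0.001]
ft_force: [0.0, -0.9, -1.9]
gripper_width: 14.2
grasp_force: 59.6
```

{"op": "servo_tool", "data": {"commands": [0,0,0.0005,0,0,0,0.01,0,0,0.001,0,0,0,0.01,0,0,0.001,0,0,0,0.04,0,0,0.001,0,0,0,0.04,0,0,0.001,0,0,0,0.04,0,0,0.001,0,0,0,0.045,0,0,-0.04,0,0,0,0.045,0,0,-0.08,0,0,0,0.045]}}

```text
time: 8.3
tcp_pos: [487.2, -39.3, 138.3]
tool_rot: [0.742, 0.67, -0.001, -0.002]
ft_force: [0.6, -0.2, -0.7]
gripper_width: 45.0
grasp_force: 0.0
```

```bash
python3 - <<'E'
from h import *
f=grab_frame("wrist");s=status.get_obs();print(np.round(s["tcp_pos"],1),np.round(s["tool_rot"],4),s["ft_force"])
for t,z in(("pin_red_head",74),("pin_yellow_head",74),("pin_blue_head",74),("block_top",50)):
    print(t,[(round(d["conf"],2),np.round(d["xy"]),np.round(at_z(f,d["xy"],z),1)[:2]) for d in landmark_of(t,"wrist")[:3]])
E
```

```text
[491.4 -40.2 145.7] [0.7418 0.6706 0.0021 0.0032] [ 2.44996899 -0.34520344  4.52582182]
pin_red_head [(0.8, array([278., 231.]), array([488.6, -40.2]))]
pin_yellow_head [(0.95, array([278., 311.]), array([483. , -96.4])), (0.48, array([414., 381.]), array([ 573.6, -161.4]))]
pin_blue_head [(0.86, array([138.,  28.]), array([425.5,  81.8])), (0.68, array([278., 143.]), array([494.1,  13.3])), (0.68, array([132., 169.]), array([405.9,   6.9]))]
block_top []
```

{"op": "servo_tool", "data": {"commands": [-0.03,0,0,0,0,0,0.045,-0.0557,0,0,0,0,0,0.045,-0.0557,0,0,0,0,0,0.045,-0.0557,0,0.02,0,0,0,0.045,-0.0557,0,0.04,0,0,0,0.04,-0.0557,0,0.06,0,0,0,0.035,-0.0557,0,0.08,0,0,0,0.03,-0.0557,0,0.08,0,0,0,0.026]}}

```text
time: 9.35
tcp_pos: [480.5, -93.5, 55.5]
tool_rot: [0.742, 0.671, -0.001, -0.003]
ft_force: [0.8, 0.4, 0.0]
gripper_width: 25.9
grasp_force: 0.0
```

```bash
python3 - <<'E'
from h import *
f=grab_frame("wrist");save(f,"w3")
s=status.get_obs();print(np.round(s["tcp_pos"],1),s["ft_force"],s["gripper_width"])
E
```

```text
[481.2 -93.9  56.8] [0.32261201 0.82772253 0.59218923] 26.05611403675696
```

View pics/w3.png

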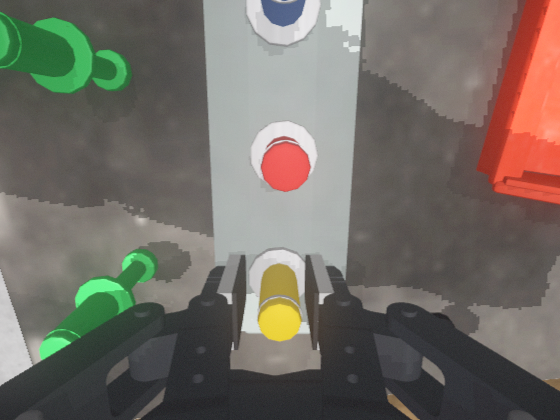

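Yellow stem (279,300) is nearly centred between the pads (mid 275.5). I'll nudge +1 mm along tool y and close. Red (286,165) stands home.

{"op": "servo_tool", "data": {"commands": [0,0.001,0,0,0,0,0.022,0,0.001,0,0,0,0,0.018,0,0.001,0,0,0,0,0.014,0,0.001,0,0,0,0,0.01,0,0.001,0,0,0,0,0.01,0,0.001,0,0,0,0,0.01,0,0.001,-0.0005,0,0,0,0.01,0,0.001,-0.001,0,0,0,0.01], "newtons": 60}}

```text
time: 10.2
tcp_pos: [484.0, -95.2, 59.6]
tool_rot: [0.742, 0.67, -0.0, 0.0]
ft_force: [-0.4, -0.6, -1.2]
gripper_width: 14.1
grasp_force: 58.4
```

{"op": "servo_tool", "data": {"commands": [0,0,-0.0003,0,0,0,0.01,0,0,-0.0006,0,0,0,0.01,0,0,-0.0009,0,0,0,0.01,0,0,-0.0012,0,0,0,0.01,0,0,-0.0015,0,0,0,0.01,0,0,-0.0015,0,0,0,0.01,0,0,-0.0015,0,0,0,0.01,0,0,-0.0015,0,0,0,0.01]}}

```text
time: 11.0
tcp_pos: [483.9, -95.1, 61.1]
tool_rot: [0.742, 0.671, -0.0, 0.0]
ft_force: [0.6, -0.4, -1.7]
gripper_width: 14.3
grasp_force: 58.4
```

{"op": "servo_tool", "data": {"commands": [0,0,-0.0003,0,0,0,0.01,0,0,-0.0006,0,0,0,0.01,0,0,-0.0009,0,0,0,0.01,0,0,-0.0012,0,0,0,0.01,0,0,-0.0015,0,0,0,0.01,0,0,-0.0015,0,0,0,0.01,0,0,-0.0015,0,0,0,0.01,0,0,-0.0015,0,0,0,0.01]}}

```text
time: 11.8
tcp_pos: [483.9, -95.1, 62.6]
tool_rot: [0.742, 0.671, -0.0, 0.0]
ft_force: [-0.5, 0.7, -1.8]
gripper_width: 14.5
grasp_force: 58.4
```

{"op": "servo_tool", "data": {"commands": [0,0,-0.0003,0,0,0,0.01,0,0,-0.0006,0,0,0,0.01,0,0,-0.0009,0,0,0,0.01,0,0,-0.0012,0,0,0,0.01,0,0,-0.0015,0,0,0,0.01,0,0,-0.0015,0,0,0,0.01,0,0,-0.0015,0,0,0,0.01,0,0,-0.0015,0,0,0,0.01]}}

```text
time: 12.6
tcp_pos: [483.9, -95.1, 64.1]
tool_rot: [0.742, 0.671, -0.0, 0.0]
ft_force: [-0.2, -0.1, -1.7]
gripper_width: 14.3
grasp_force: 58.4
```

{"op": "servo_tool", "data": {"commands": [0,0,-0.0003,0,0,0,0.01,0,0,-0.0006,0,0,0,0.01,0,0,-0.0009,0,0,0,0.01,0,0,-0.0012,0,0,0,0.01,0,0,-0.0015,0,0,0,0.01,0,0,-0.0015,0,0,0,0.01,0,0,-0.0015,0,0,0,0.01,0,0,-0.0015,0,0,0,0.01]}}

```text
time: 13.4
tcp_pos: [483.9, -95.1, 65.6]
tool_rot: [0.742, 0.671, -0.0, 0.0]
ft_force: [-0.6, -0.8, -1.8]
gripper_width: 14.2
grasp_force: 58.4
```

{"op": "servo_tool", "data": {"commands": [0,0,-0.0003,0,0,0,0.01,0,0,-0.0006,0,0,0,0.01,0,0,-0.0009,0,0,0,0.01,0,0,-0.0012,0,0,0,0.01,0,0,-0.0015,0,0,0,0.01,0,0,-0.0018,0,0,0,0.01,0,0,-0.002,0,0,0,0.01,0,0,-0.002,0,0,0,0.01]}}

```text
time: 14.2
tcp_pos: [484.0, -95.1, 67.6]
tool_rot: [0.742, 0.671, 0.0, 0.0]
ft_force: [-0.6, 0.4, -0.7]
gripper_width: 14.6
grasp_force: 58.4
```

Yellow rises over 8 mm with under 2 N, so it's the one without a clip. Lifting it out.

{"op": "servo_tool", "data": {"commands": [0,0,-0.005,0,0,0,0.01,0,0,-0.015,0,0,0,0.01,0,0,-0.03,0,0,0,0.01,0,0,-0.045,0,0,0,0.01,0,0,-0.06,0,0,0,0.01,0,0,-0.07,0,0,0,0.01,0,0,-0.075,0,0,0,0.01,0,0,-0.075,0,0,0,0.01]}}

```text
time: 15.0
tcp_pos: [484.4, -95.3, 143.5]
tool_rot: [0.742, 0.671, 0.0, 0.001]
ft_force: [-0.1, -0.4, -0.7]
gripper_width: 14.6
grasp_force: 58.4
```

```bash
python3 - <<'E'
from h import *
f=grab_frame("wrist");s=status.get_obs();print(np.round(s["tcp_pos"],1),np.round(s["tool_rot"],4),s["ft_force"],s["gripper_width"])
for t,z in(("reject_bin",0),("pin_red_head",74),("pin_blue_head",74)):
    print(t,[(round(d["conf"],2),np.round(d["xy"]),np.round(at_z(f,d["xy"],z),1)[:2]) for d in landmark_of(t,"wrist")[:3]])
f=grab_frame("scene");save(f,"s4")
cv2.imwrite("pics/s4.png",cv2.resize(f["img"][130:330,200:460,::-1],None,fx=2.5,fy=2.5))
E
```

```text
[484.  -95.1 142.7] [7.419e-01 6.705e-01 0.000e+00 2.000e-04] [-0.9113179   0.42948041 -1.20104383] 14.331593656735484
reject_bin [(0.71, array([513.,  54.]), array([674.6,  -1. ]))]
pin_red_head [(0.92, array([270., 135.]), array([487.3, -38. ]))]
pin_blue_head [(0.92, array([117.,  72.]), array([404.9,   5.4])), (0.78, array([272.,  38.]), array([494.2,  14.2]))]
```

View pics/s4.png

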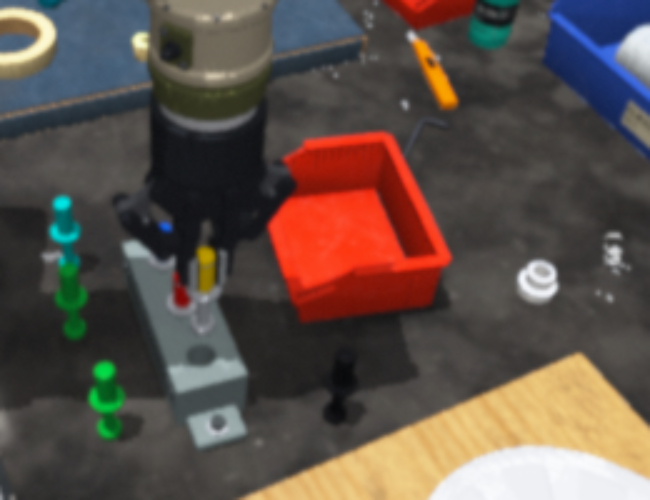

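Yellow is held clear at (205,275) and its bore is empty (200,355). The bin is at about (675,-2). Carrying over.

{"op": "servo_tool", "data": {"commands": [0.01,0.015,-0.005,0,0,0,0.01,0.032,0.05,-0.005,0,0,0,0.01,0.054,0.087,-0.005,0,0,0,0.01,0.077,0.124,-0.005,0,0,0,0.01,0.098,0.158,-0.005,0,0,0,0.01,0.11,0.177,-0.005,0,0,0,0.01,0.11,0.177,0,0,0,0,0.01,0.11,0.177,0,0,0,0,0.01]}}

```text
time: 16.05
tcp_pos: [670.2, -3.1, 140.4]
tool_rot: [0.742, 0.671, -0.001, -0.001]
ft_force: [0.7, 0.7, -0.7]
gripper_width: 14.4
grasp_force: 58.7
```

{"op": "servo_tool", "data": {"commands": [0,0,0.015,0,0,0,0.01,0,0,0.035,0,0,0,0.01,0,0,0.055,0,0,0,0.01,0,0,0.07,0,0,0,0.01,0,0,0.08,0,0,0,0.01,0,0,0.08,0,0,0,0.01,0,0,0.08,0,0,0,0.01,0,0,0.08,0,0,0,0.01]}}

```text
time: 16.85
tcp_pos: [671.8, -3.8, 63.8]
tool_rot: [0.742, 0.67, 0.001, 0.001]
ft_force: [1.1, 0.5, -0.4]
gripper_width: 14.1
grasp_force: 58.8
```

{"op": "servo_tool", "data": {"commands": [0,0,0.002,0,0,0,0.01,0,0,0.002,0,0,0,0.03,0,0,0.002,0,0,0,0.045,0,0,0.002,0,0,0,0.045,0,0,0.002,0,0,0,0.045,0,0,-0.015,0,0,0,0.045,0,0,-0.05,0,0,0,0.045,0,0,-0.09,0,0,0,0.045]}}

```text
time: 17.65
tcp_pos: [669.9, -3.4, 152.0]
tool_rot: [0.742, 0.671, -0.001, -0.001]
ft_force: [0.8, 0.1, -0.3]
gripper_width: 45.2
grasp_force: 0.0
```

```bash
python3 - <<'E'
from h import *
s=status.get_obs();print(np.round(s["tcp_pos"],1),np.round(s["tool_rot"],4),s["gripper_width"])
f=grab_frame("wrist");save(f,"w5")
E
```

```text
[669.9  -3.4 152. ] [ 0.7419  0.6705 -0.0012 -0.0013] 45.24507598927357
```

View pics/w5.png

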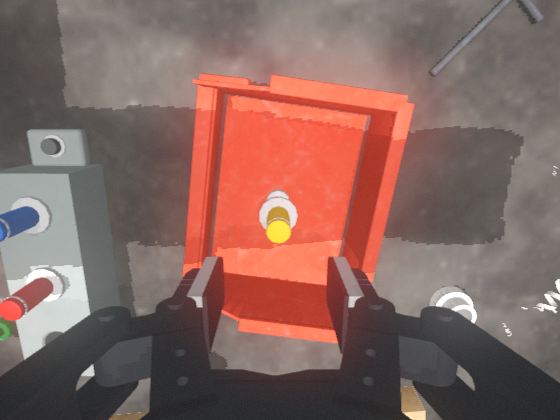

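Yellow stands at rest in the bin (278,220). On to blue.

{"op": "servo_tool", "data": {"commands": [0,-0.015,0,0,0,0,0.045,0,-0.05,0,0,0,0,0.045,0,-0.09,0,0,0,0,0.045,0,-0.13,0,0,0,0,0.045,0,-0.165,0,0,0,0,0.045,0,-0.178,0.0,0,0,0,0.045,0,-0.178,0.01,0,0,0,0.045,0,-0.178,0.01,0,0,0,0.045]}}

```text
time: 18.5
tcp_pos: [494.0, 14.4, 141.7]
tool_rot: [0.742, 0.671, -0.0, -0.0]
ft_force: [-0.4, -0.7, 0.3]
gripper_width: 44.9
grasp_force: 0.0
```

```bash
python3 - <<'E'
from h import *
f=grab_frame("wrist");s=status.get_obs();print(np.round(s["tcp_pos"],1),np.round(s["tool_rot"],4),s["ft_force"])
for t,z in(("pin_red_head",74),("pin_blue_head",74)):
    print(t,[(round(d["conf"],2),np.round(d["xy"]),np.round(at_z(f,d["xy"],z),1)[:2]) for d in landmark_of(t,"wrist")[:3]])
E
```

```text
[494.6  14.3 142. ] [ 0.7419  0.6705 -0.      0.    ] [ 0.22600049 -0.19837907 -0.06241951]
pin_red_head [(0.65, array([275., 305.]), array([488.3, -40. ]))]
pin_blue_head [(0.88, array([276., 230.]), array([494.4,  13.1])), (0.84, array([146., 128.]), array([424.8,  83.5])), (0.66, array([139., 249.]), array([405.1,   9. ]))]
```

Aligned (blue at 494.4, 13.1). Descending and closing.

{"op": "servo_tool", "data": {"commands": [-0.001,0,0.02,0,0,0,0.045,-0.001,0,0.045,0,0,0,0.045,-0.001,0,0.065,0,0,0,0.045,-0.001,0,0.078,0,0,0,0.04,-0.001,0,0.0825,0,0,0,0.035,-0.001,0,0.0825,0,0,0,0.03,-0.001,0,0.0825,0,0,0,0.026,-0.001,0,0.0825,0,0,0,0.022]}}

```text
time: 19.45
tcp_pos: [494.9, 13.3, 60.9]
tool_rot: [0.742, 0.671, 0.001, 0.001]
ft_force: [0.1, 0.2, -0.0]
gripper_width: 22.4
grasp_force: 0.0
```

{"op": "servo_tool", "data": {"commands": [0,0,0,0,0,0,0.02,0,0,0,0,0,0,0.017,0,0,0,0,0,0,0.014,0,0,0,0,0,0,0.01,0,0,0,0,0,0,0.01,0,0,0,0,0,0,0.01,0,0,-0.0005,0,0,0,0.01,0,0,-0.001,0,0,0,0.01], "newtons": 60}}

```text
time: 20.25
tcp_pos: [493.7, 13.5, 60.9]
tool_rot: [0.742, 0.671, -0.0, -0.0]
ft_force: [-0.8, 0.4, -1.2]
gripper_width: 13.9
grasp_force: 58.4
```

{"op": "servo_tool", "data": {"commands": [0,0,-0.0003,0,0,0,0.01,0,0,-0.0006,0,0,0,0.01,0,0,-0.0009,0,0,0,0.01,0,0,-0.0012,0,0,0,0.01,0,0,-0.0015,0,0,0,0.01,0,0,-0.0015,0,0,0,0.01,0,0,-0.0015,0,0,0,0.01,0,0,-0.0015,0,0,0,0.01]}}

```text
time: 21.05
tcp_pos: [493.9, 13.4, 62.6]
tool_rot: [0.742, 0.671, -0.0, 0.0]
ft_force: [-0.4, -0.1, -2.0]
gripper_width: 14.1
grasp_force: 58.4
```

{"op": "servo_tool", "data": {"commands": [0,0,-0.0003,0,0,0,0.01,0,0,-0.0006,0,0,0,0.01,0,0,-0.0009,0,0,0,0.01,0,0,-0.0012,0,0,0,0.01,0,0,-0.0015,0,0,0,0.01,0,0,-0.0015,0,0,0,0.01,0,0,-0.0015,0,0,0,0.01,0,0,-0.0015,0,0,0,0.01]}}

```text
time: 21.85
tcp_pos: [493.9, 13.4, 64.1]
tool_rot: [0.742, 0.671, -0.0, 0.0]
ft_force: [-0.1, -0.1, -1.3]
gripper_width: 14.3
grasp_force: 58.4
```

{"op": "servo_tool", "data": {"commands": [0,0,-0.0003,0,0,0,0.01,0,0,-0.0006,0,0,0,0.01,0,0,-0.0009,0,0,0,0.01,0,0,-0.0012,0,0,0,0.01,0,0,-0.0015,0,0,0,0.01,0,0,-0.0015,0,0,0,0.01,0,0,-0.0015,0,0,0,0.01,0,0,-0.0015,0,0,0,0.01]}}

```text
time: 22.65
tcp_pos: [493.8, 13.5, 65.3]
tool_rot: [0.742, 0.671, -0.0, -0.0]
ft_force: [1.9, 0.1, -7.8]
gripper_width: 14.1
grasp_force: 58.5
```

{"op": "servo_tool", "data": {"commands": [0,0,-0.0003,0,0,0,0.01,0,0,-0.0006,0,0,0,0.01,0,0,-0.0009,0,0,0,0.01,0,0,-0.0009,0,0,0,0.01,0,0,-0.0009,0,0,0,0.01,0,0,-0.0009,0,0,0,0.01,0,0,-0.0009,0,0,0,0.01,0,0,-0.0009,0,0,0,0.01]}}

```text
time: 23.45
tcp_pos: [493.7, 13.5, 66.3]
tool_rot: [0.742, 0.67, -0.0, -0.0]
ft_force: [1.8, -0.1, -13.0]
gripper_width: 14.0
grasp_force: 58.5
```

Holding a bit longer, then lowering (6.4 mm raised).

{"op": "servo_tool", "data": {"commands": [0,0,0,0,0,0,0.01,0,0,0,0,0,0,0.01,0,0,0,0,0,0,0.01,0,0,0,0,0,0,0.01,0,0,0.0015,0,0,0,0.01,0,0,0.003,0,0,0,0.01,0,0,0.0045,0,0,0,0.01,0,0,0.006,0,0,0,0.01]}}

```text
time: 24.25
tcp_pos: [495.1, 13.3, 61.5]
tool_rot: [0.742, 0.671, 0.001, 0.001]
ft_force: [0.5, -0.1, -0.6]
gripper_width: 14.3
grasp_force: 59.7
```

{"op": "servo_tool", "data": {"commands": [0,0,0.0005,0,0,0,0.01,0,0,0.0007,0,0,0,0.01,0,0,0.0007,0,0,0,0.01,0,0,0.0007,0,0,0,0.03,0,0,0.0007,0,0,0,0.045,0,0,0.0007,0,0,0,0.045,0,0,0.0007,0,0,0,0.045,0,0,-0.03,0,0,0,0.045]}}

```text
time: 25.05
tcp_pos: [490.7, 13.8, 87.4]
tool_rot: [0.742, 0.67, -0.003, -0.003]
ft_force: [1.5, -0.7, 0.1]
gripper_width: 44.8
grasp_force: 0.0
```

{"op": "servo_tool", "data": {"commands": [0,0,-0.04,0,0,0,0.045,0,0,-0.08,0,0,0,0.045,0,0,-0.08,0,0,0,0.045,0,0,-0.08,0,0,0,0.045,0,0,-0.08,0,0,0,0.045,0,0,-0.08,0,0,0,0.045,0,0,-0.08,0,0,0,0.045,0,0,-0.08,0,0,0,0.045]}}

```text
time: 25.85
tcp_pos: [493.4, 13.5, 169.6]
tool_rot: [0.742, 0.67, -0.001, -0.001]
ft_force: [1.1, -0.1, 0.8]
gripper_width: 45.4
grasp_force: 0.0
```

```bash
python3 - <<'E'
from h import *
f=grab_frame("wrist");s=status.get_obs();print(np.round(s["tcp_pos"],1),s["ft_force"])
for t,z in(("pin_red_head",74),("pin_blue_head",74)):
    print(t,[(round(d["conf"],2),np.round(d["xy"]),np.round(at_z(f,d["xy"],z),1)[:2]) for d in landmark_of(t,"wrist")[:3]])
f=grab_frame("scene")
cv2.imwrite("pics/s6.png",cv2.resize(f["img"][130:330,200:460,::-1],None,fx=3,fy=3,interpolation=cv2.INTER_CUBIC))
E
```

```text
[493.6  13.5 169.8] [ 0.86654908 -0.27077162  0.85540298]
pin_red_head [(0.79, array([273., 284.]), array([486.3, -39.3])), (0.63, array([529., 214.]), array([672.2,  -3.3]))]
pin_blue_head [(0.85, array([162., 126.]), array([425.3,  82.7])), (0.66, array([278., 212.]), array([495.4,  16.3])), (0.6, array([154., 234.]), array([404.7,   9. ]))]
```

View pics/s6.png

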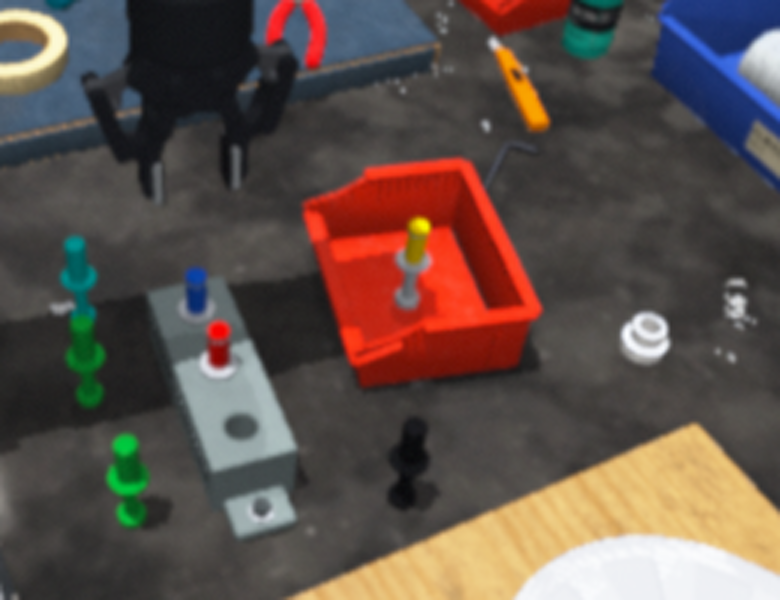

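Blue (197,290) and red (219,345) stand home. Yellow stands in the bin (413,265), and the gripper is clear.

```bash
python3 -c "
from rig import workorder
print(workorder.close_job())"
```

```text
the job is handed in; nothing more can be done
None
```

I've handed the job in: red and blue held at about 13–14 N and are back home in the block, and yellow, the pin without a clip, is in the red bin. No verdict came back.

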